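Confirm the picks at three parts bins in order

TASK

The order has been picked, so confirm it bin by bin: with the fingertips, gently press down the white push button on the pod in front of the small bin, then the one at the middle-sized bin, then the one at the large bin, so that each stays down. Press lightly, without lifting the pods or shoving them out of place, and leave the tape roll, carton and marker pen alone.

Things in the scene. Friction and masses are not known exactly. Their poses are not given: they have to be found in the camera images.
- bin_small: small open grey plastic picking bin, 80 mm wide, 110 mm deep, 60 mm high, holding flat headset spacer rings; fixed to the bench. Origin: centre of its underside; its +x axis points out of its low front, towards its pod; z up.
- bin_medium: middle-sized open grey plastic picking bin, 115 mm wide, 140 mm deep, 65 mm high, holding two silver handlebar stems; fixed to the bench. Origin: centre of its underside; its +x axis points out of its low front, towards its pod; z up.
- bin_large: large open grey plastic picking bin, 155 mm wide, 170 mm deep, 75 mm high, holding two white drinks bottles; fixed to the bench. Origin: centre of its underside; its +x axis points out of its low front, towards its pod; z up.
- pod_small: wireless confirm pod of the small bin: loose grey box 64 x 64 mm, 34 mm high, about 0.4 kg, rubber foot, standing 18 to 63 mm beyond the bin's front. Origin: centre of its underside; z up. All three pods look alike.
- top_small (a point): centre of the top face of the small bin's push button: a white disc lying level, 40 mm in diameter and 12 mm thick on a dark neck in the middle of its pod; this top is 60 mm above the bench when up, 50 mm once the button is fully down and let go. The point moves with it.
- confirm_small (a joint): travel of that button's plunger in m: 0 up, 0.010 fully down; counts as pressed past half. About 2.2 N of friction, no return: it stays where it is left. The white disc rides on it on a spring (0.9 N/mm, yields 12 mm): pushing the disc 2 to 3 mm starts the plunger, 12 to 13 mm has it fully down, farther squeezes the spring (11 N at 22 mm, then a hard stop). Let go, only the disc springs back.
- pod_medium: wireless confirm pod of the middle-sized bin: loose grey box 64 x 64 mm, 34 mm high, about 0.4 kg, rubber foot, standing 18 to 63 mm beyond the bin's front. Origin: centre of its underside; z up. All three pods look alike.
- top_medium (a point): centre of the top face of the middle-sized bin's push button: a white disc lying level, 40 mm in diameter and 12 mm thick on a dark neck in the middle of its pod; this top is 60 mm above the bench when up, 50 mm once the button is fully down and let go. The point moves with it.
- confirm_medium (a joint): travel of that button's plunger in m: 0 up, 0.010 fully down; counts as pressed past half. About 2.2 N of friction, no return: it stays where it is left. The white disc rides on it on a spring (0.9 N/mm, yields 12 mm): pushing the disc 2 to 3 mm starts the plunger, 12 to 13 mm has it fully down, farther squeezes the spring (11 N at 22 mm, then a hard stop). Let go, only the disc springs back.
- pod_large: wireless confirm pod of the large bin: loose grey box 64 x 64 mm, 34 mm high, about 0.4 kg, rubber foot, standing 18 to 63 mm beyond the bin's front. Origin: centre of its underside; z up. All three pods look alike.
- top_large (a point): centre of the top face of the large bin's push button: a white disc lying level, 40 mm in diameter and 12 mm thick on a dark neck in the middle of its pod; this top is 60 mm above the bench when up, 50 mm once the button is fully down and let go. The point moves with it.
- confirm_large (a joint): travel of that button's plunger in m: 0 up, 0.010 fully down; counts as pressed past half. About 2.2 N of friction, no return: it stays where it is left. The white disc rides on it on a spring (0.9 N/mm, yields 12 mm): pushing the disc 2 to 3 mm starts the plunger, 12 to 13 mm has it fully down, farther squeezes the spring (11 N at 22 mm, then a hard stop). Let go, only the disc springs back.
- tape_roll: bystander: brown roll of tape lying flat, 100 mm across, 48 mm high; origin at the centre of its underside
- parts_carton: bystander: small closed carton 70 x 120 mm, 50 mm high; origin at the centre of its underside
- marker: bystander: marker pen standing upright, 24 mm in diameter, 130 mm high; origin at the centre of its underside
Things that resemble listed ones, but are neither listed nor needed, are in the scene too. Leave any purple look-alike of the pod_small alone. Leave any green look-alike of the pod_medium alone.

How it is judged:
On the way, in this order (a step that is already met when the one before it is completed fails the run):
1. the button of the small bin is pressed past half its travel (value of joint confirm_small above 0.005 m), for 0.1 s.
2. the button of the middle-sized bin is pressed past half its travel (value of joint confirm_medium above 0.005 m), for 0.1 s.
3. the button of the large bin is pressed past half its travel (value of joint confirm_large above 0.005 m), for 0.1 s.
At the end, for the whole second after the job is handed in: all three buttons are down by more than 5 of their 10 mm; each pod stands flat, at rest and within 20 mm of where it was (value of joint each of confirm_small, confirm_medium, confirm_large above 0.005 m and distance of each of pod_small, pod_medium, pod_large from where it was at the start of the episode below 0.02 m and angle between each of pod_small, pod_medium, pod_large's own z axis and vertical below 0.15 rad and linear speed of each of pod_small, pod_medium, pod_large below 0.02 m/s); the robot touches nothing.
It fails at once if a pod is lifted by more than 8 mm (height (world z) of any of pod_small, pod_medium, pod_large above 0.008 m).
It fails at once if a pod is shoved more than 20 mm or tipped (distance of any of pod_small, pod_medium, pod_large from where it was at the start of the episode above 0.02 m or angle between any of pod_small, pod_medium, pod_large's own z axis and vertical above 0.25 rad).
It fails at once if a pod or its button is pushed with more than 20 N (contact force between any of the fingers, the arm and pod_small above 20 N or contact force between any of the fingers, the arm and pod_medium above 20 N or contact force between any of the fingers, the arm and pod_large above 20 N).
It fails at once if a bystander is moved more than 15 mm or tipped (distance of any of tape_roll, parts_carton, marker from where it was at the start of the episode above 0.015 m or angle between any of tape_roll, parts_carton, marker's own z axis and vertical above 0.3 rad).
It also fails if it takes over 48 s, if anything falls off the work surface, if the arm or the gripper's body presses on something with over 40 N, if the wrist force passes 120 N, or if a joint passes its speed limit or range.

ROBOT

A 6-joint arm with a two-finger parallel gripper is mounted at the origin on the work surface. World frame = base frame: x ahead of the robot, y to its left, z up, the work surface at z = 0. Lengths are in m, angles in rad, forces in N, time in s.
With the tool pointing down it reaches from about 0.3 to 0.85 m from the base axis. Payload 5.4 kg.
Tool frame: the origin (TCP) lies between the finger pads; the fingertips stand tips_ahead ahead of it and the grasp point (between the pads) lies 5 mm behind it (tips_ahead is the distance from the TCP to the fingertips, in m); z points along the fingers, y is the line along which they close (so a half turn about z gives the same grasp; the last joint's range is limited). The gripper opens to 85 mm and grips with 20 to 120 N. Pads are 22 mm wide; open, the fingers measure 114 mm over their backs; the gripper's body (76 mm by 85 mm) begins 54 mm behind the grasp point. The pads swing forward as they close: fully open they stand 13 mm farther back than shut.
Start: joints at [0.958, 0.158, 1.597, -0, 1.386, -0.21], TCP at [0.225, 0.529, 0.245] pointing down, gripper open.
Joint ranges: [-2.91, 2.91], [-0.94, 2.29], [0.18, 2.7], [-1.29, 4.43], [0.17, 2.64], [-3, 3]. Speed limits (rad/s): [2.57, 2.57, 3.14, 3.14, 3.14, 3.14].

INTERFACE

Orientations are given as a unit quaternion [x, y, z, w].
In Python, from workcell import move_to, movel, move_j, set_gripper, sleep, ik, grab_frame, IKError, hand_in, get_t, get_joints, get_qvel, get_tau, get_ee_pos, get_tool_rot, get_ft_force, get_torque, get_opening, get_gripper_force, tips_ahead gives the robot as it stands. Calls block until the motion is done:
- move_to(position, orientation): joint-space move of the TCP to a pose.
- movel(position, attitude=None, velocity=0.15, stop_force=None): straight line of the TCP; attitude=None keeps the orientation; velocity is the mean speed in m/s. With stop_force (N) it stops when the force on the tool has changed by that much, and returns True; else False.
- move_j(angles): joint-space move.
- set_gripper(opening): finger opening in m; the grip force is fixed at half the most; returns when the fingers have stopped.
- sleep(seconds).
- ik(position, orientation): joint angles nearest the present ones, or None.
- grab_frame(name): name is "scene" or "top"; returns a dict with "img" (400x640x3 uint8, red, green, blue), "z_map" (400x640 float32, m along the optical axis (not along the pixel's ray), 0 where there is no reading), "K" (3x3 intrinsics, pixels), "rvec" (rotation vector, rad) and "tvec" (3), from world to camera coordinates, as OpenCV has them. Camera axes: x right, y down, z forward; pixel columns grow to the right and rows downward; lengths in m; the calibration is good to about 2 mm. A picture is of the moment at which its call begins.
A pose or a line that the arm cannot do raises IKError and nothing moves.
- hand_in(): hands the job in; it is judged then, once.
Readings, each from a call of its own:
- get_t(): time.
- get_joints(): joint angles.
- get_qvel(): joint speeds.
- get_tau(): joint torques, N m.
- get_ee_pos(): TCP position.
- get_tool_rot(): TCP orientation.
- get_ft_force(): force on the tool from outside, world axes, zero at the start.
- get_torque(): the same for the moment, N m.
- get_opening(): finger opening in m.
- get_gripper_force(): force on a finger pad.
Only numpy, scipy, OpenCV 4.12 (cv2) and the standard library are available. Lean on these libraries where they do the work, as an engineer would, in place of code of your own. Each camera call takes 0.05 s, during which the arm holds its last target. There are 200 camera calls.

## Working session

There is one attempt and no reset: what is moved stays moved. The work goes in short steps, each a Python script; the robot and the scene stay as the last script left them, time stands still between calls to the robot, and variables do not carry over. Pictures are saved under pics/ and viewed, at most 10 in all, crops included, and the job is handed in when it is done.

```bash
mkdir -p pics; ls; cat > h.py <<'E'
import numpy as np, cv2
from workcell import *
def world(f,u,v,z=None):
    K=np.array(f["K"]);R=cv2.Rodrigues(np.array(f["rvec"],float))[0];t=np.array(f["tvec"],float).ravel()
    ray=np.linalg.inv(K)@[u,v,1.]
    if z is None: return R.T@(ray*f["z_map"][int(v),int(u)]-t)
    c=-R.T@t; d=R.T@ray
    return c+d*(z-c[2])/d[2]
E
python3 - <<'E'
from h import *
import pickle
for n in("scene","top"):
    f=grab_frame(n);pickle.dump(f,open(n+".pkl","wb"));cv2.imwrite(f"pics/{n}0.png",f["img"][:,:,::-1])
print(get_t(),tips_ahead() if callable(tips_ahead) else tips_ahead,get_tool_rot(),get_ee_pos())
E
```

```text
pics
0.1 0.014 [ 2.00032350e-01  9.79788935e-01 -7.69162114e-04 -3.32784272e-04] [0.22510701 0.52856047 0.24441631]
```

View pics/top0.png

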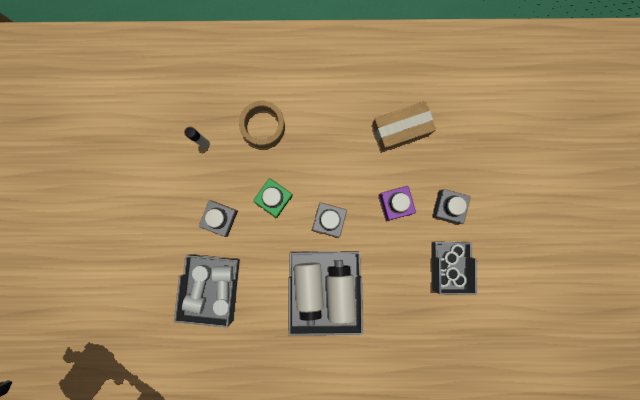

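View pics/scene0.png

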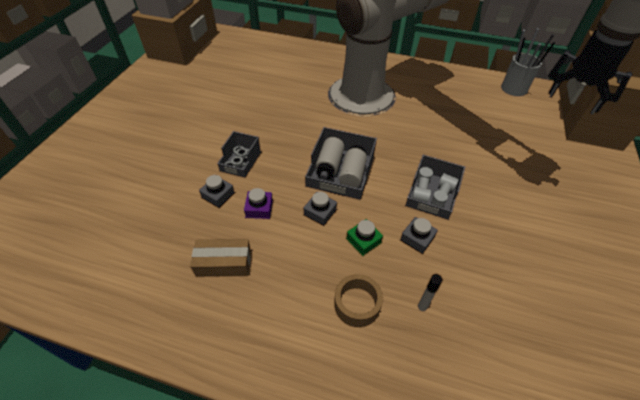

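The top view shows the spacer-ring bin at right with its grey pod at (457,206). The stems bin is at left with its pod at (214,218), and the bottle bin is in the middle with its pod at (330,219). The green (272,197) and purple (401,202) look-alikes sit between them. Next I'll locate the discs, close the gripper and check the height of the fingertips.

```bash
python3 - <<'E'
from h import *
import pickle
def disc(f,u,v,z=.06,r=13):
    g=f["img"][v-r:v+r+1,u-r:u+r+1].astype(int)
    m=((g.min(2)>135)&(g.max(2)-g.min(2)<40)).astype(np.uint8)
    n,l,s,c=cv2.connectedComponentsWithStats(m); i=1+np.argmax(s[1:,4])
    uu,vv=c[i]+[u-r,v-r]
    return uu,vv,s[i,2:],world(f,uu,vv,z),world(f,uu,vv)
f=pickle.load(open("top.pkl","rb"))
for n,p in dict(small=(457,206),medium=(214,218),large=(330,219)).items(): print(n,*disc(f,*p))
f=pickle.load(open("scene.pkl","rb"))
for n,p in dict(small=(214,183),medium=(422,227),large=(320,200)).items(): print(n,*disc(f,*p))
print(callable(tips_ahead))
set_gripper(0.0)
print(get_opening(),tips_ahead() if callable(tips_ahead) else tips_ahead,get_t(),get_ee_pos())
E
```

```text
small 457.3410852713178 205.19767441860466 [ 18  18 258] [ 0.55612578 -0.25900534  0.06      ] [ 0.55616895 -0.25928988  0.05912215]
medium 213.4941634241245 217.57587548638134 [ 18  18 257] [0.53176662 0.26593875 0.06      ] [0.53187791 0.2670308  0.05525541]
large 329.7193675889328 219.09486166007906 [ 18  18 253] [0.52743199 0.01559451 0.06      ] [0.52743253 0.01559352 0.059971  ]Traceback (most recent call last):
  File "<stdin>", line 12, in <module>
  File "<stdin>", line 6, in disc
    return _wrapfunc(a, 'argmax', axis=axis, out=out, **kwds)
    return bound(*args, **kwds)
ValueError: attempt to get argmax of an empty sequence
```

```bash
python3 - <<'E'
from h import *
import pickle
f=pickle.load(open("top.pkl","rb"))
for n,(u,v) in dict(small=(457,205),medium=(213,217),large=(330,219)).items():
    print(n,np.median([world(f,u+i,v+j)[2] for i in range(-5,6) for j in range(-5,6)]).round(4))
set_gripper(0.0)
print(callable(tips_ahead),get_opening(),tips_ahead() if callable(tips_ahead) else tips_ahead,get_t())
q=get_tool_rot()
q=[1,0,0,0] if ik([.556,-.259,.16],[1,0,0,0]) is not None else [0,1,0,0]
move_to([.40,.45,.24],q)
move_to([.556,-.259,.16],q)
print(q,get_t(),get_joints(),get_ee_pos(),get_ft_force())
movel([.556,-.259,.085],velocity=.08)
f=grab_frame("scene");cv2.imwrite("pics/s1.png",cv2.resize(f["img"][120:260,140:300,::-1],None,fx=4,fy=4))
E
```

```text
small 0.0588
medium 0.0591
large 0.059
False -0.0003284630968848775 0.014 0.8667
[1, 0, 0, 0] 5.5333 [-6.31303350e-01  3.30073637e-01  1.56654487e+00  2.30468964e-04
  1.24483088e+00  9.38215090e-01] [ 0.55640147 -0.25818614  0.16013661] [-0.22979987  1.04766765 -0.49822556]
```

View pics/s1.png

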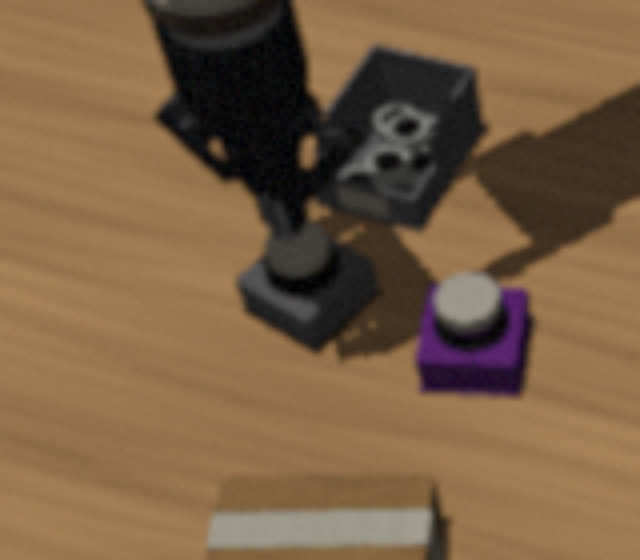

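The closed fingertips (crop ~(290,230)) sit just above the small pod's disc at (300,250), close to its centre. I'll press it now.

```bash
cat >> h.py <<'E'
def press(x,y):
    a=get_ft_force()
    r=movel([x,y,.0575],velocity=.025,stop_force=6)
    print("stop",r,get_ee_pos(),get_ft_force()-a,get_t())
    movel([x,y,.09],velocity=.06)
E
python3 - <<'E'
from h import *
press(.556,-.259)
movel([.556,-.259,.16],velocity=.15)
f=grab_frame("top");cv2.imwrite("pics/t2.png",cv2.resize(f["img"][150:300,370:500,::-1],None,fx=4,fy=4))
f=grab_frame("scene");cv2.imwrite("pics/s2.png",cv2.resize(f["img"][120:260,140:300,::-1],None,fx=4,fy=4))
E
```

```text
stop False [ 0.556076   -0.25908033  0.05801099] [-1.39056929  0.58268168  5.77818264] 7.925
```

View pics/s2.png

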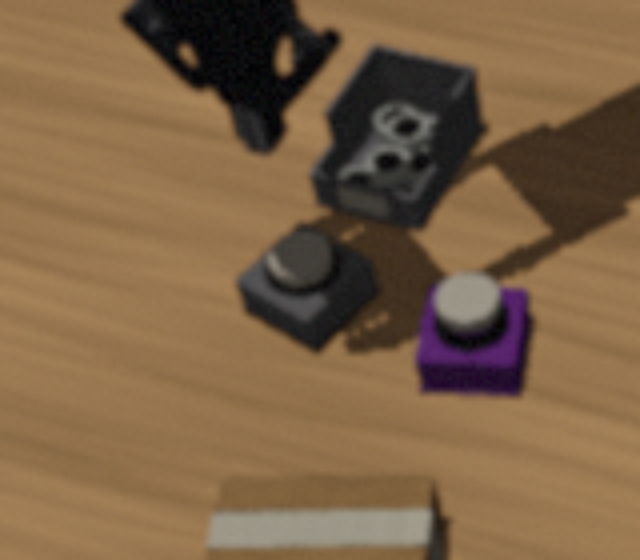

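The small pod's disc, at crop (300,258), is clearly lower and its neck is hidden. The pod hasn't moved. Next are the medium and then the large button, with depth checks afterwards.

```bash
python3 - <<'E'
from h import *
import pickle
f0=pickle.load(open("scene.pkl","rb"))
def hts(f,pts):
    for u,v in pts: print((u,v),np.median([world(f,u+i,v+j)[2] for i in range(-3,4) for j in range(-2,3)]).round(4),end=" ")
    print()
P=[(215,184),(422,227),(320,200)]
hts(f0,P); hts(grab_frame("scene"),P)
q=[1,0,0,0]
move_to([.53,.266,.16],q) if ik([.53,.266,.16],q) is not None else print("noik")
print(get_t(),get_ee_pos(),get_joints())
movel([.532,.266,.09],velocity=.08)
press(.532,.266)
movel([.532,.266,.16],velocity=.15)
f=grab_frame("scene");hts(f,P);cv2.imwrite("pics/s3.png",f["img"][:,:,::-1])
print(get_t())
E
```

```text
(215, 184) 0.0598 (422, 227) 0.061 (320, 200) 0.0607 
(215, 184) 0.0502 (422, 227) 0.0605 (320, 200) 0.0608 
11.2833 [0.53057286 0.26513635 0.16004672] [ 2.60006960e-01  2.80963042e-01  1.62783342e+00 -2.87010359e-04
  1.23253341e+00  1.83217471e+00]
stop False [0.53204345 0.26602872 0.05797105] [-2.36416595 -1.77422396  5.31971849] 13.7583
(215, 184) 0.0504 (422, 227) 0.0509 (320, 200) 0.0602 
15.1167
```

View pics/s3.png

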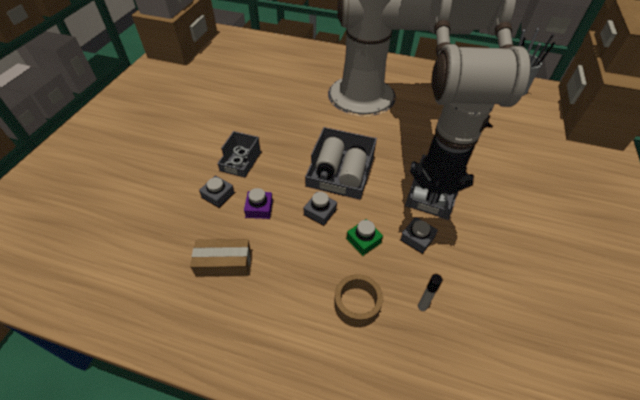

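The small (215,185) and medium (421,228) discs now measure about 50 mm, so both are down. The large one (320,200) is still up at 60 mm, and nothing else has moved.

```bash
python3 - <<'E'
from h import *
x,y=.5275,.0155
move_to([x,y,.16],[1,0,0,0])
movel([x,y,.09],velocity=.08)
press(x,y)
movel([x,y,.2],velocity=.15)
move_to([.45,.2,.25],[1,0,0,0])
f=grab_frame("scene")
for u,v in [(215,184),(422,227),(320,200)]: print(np.median([world(f,u+i,v+j)[2] for i in range(-3,4) for j in range(-2,3)]).round(4))
cv2.imwrite("pics/s4.png",f["img"][:,:,::-1]);print(get_t())
E
```

```text
stop False [0.5275193  0.01549882 0.05787665] [-2.58473445  1.42989236  4.58734269] 18.575
0.0506
0.0509
0.0508
21.0417
```

View pics/s4.png

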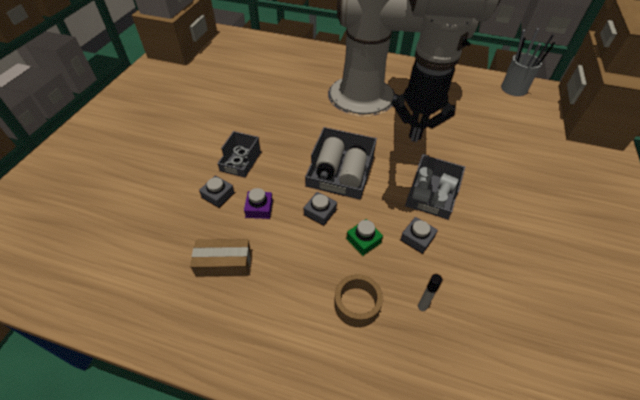

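All three discs, at (215,186), (421,229) and (320,202), are down at about 50 mm. The pods and bystanders are where they started, and the arm is clear.

```bash
python3 -c "
from workcell import *
print(hand_in())"
```

```text
the job is handed in; nothing more can be done
None
```

I pressed the small, middle-sized and large bins' buttons in that order and handed the job in at about 21 s; all three discs measured about 50 mm (fully down), and no pod or bystander had visibly moved.

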